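# Seal the blue-lidded whetstone tub

### The job

On the knife shop's bench three clear tubs of sharpening stones stand with their gasketed lids only laid on. Seal the tub with the blue lid: press the lid down corner by corner, all the way round, until it sits fully home and level on the tub's rim. Leave the white and the green lid as they are, because those stones are still airing.

Things in the scene. Friction and masses are not known exactly. Their poses are not given: they have to be found in the camera images.
- lid_blue: Blue lid to press home: loose rigid plate 160 (x) by 120 (y) by 8 mm, about 0.3 kg, with an orange gasket plug 132 by 92 mm going 24 mm down into the tub's mouth. Origin: centre of the plate's underside; flat top 8 mm above it; x along the long side, z up. Starts level, underside 7 mm above the tub's rim (orange band showing); seated, origin 80 mm above the tub's origin.
- lid_blue_corner (a point): The middle of one of the four lighter blue round spots, 24 mm across, on top of the blue lid at its x = +-57, y = +-37 mm; this is the one at +57, +37. Pressed with about 8 to 14 N, the gasket under that corner gives way, goes down 7 mm to a stop (plate on rim) and stays. The opposite corner may rock up 7 mm; with all four pressed to the stop in turn the lid lies flat.
- tub_blue: Clear tub under the blue lid, fixed to the bench, 150 (x) by 110 (y) by 80 mm high, walls 4 mm, three sharpening stones inside. Origin at the centre of its underside, on the bench; same axes as the lid, z up. Its rim is 80 mm above the bench; the seated lid's top is 88 mm above the bench (95 mm at the start).
- lid_white: White lid of the same form, size, axes and origin, laid loosely on a like clear tub. The three tubs stand side by side, left, middle and right in any order, centres at least 210 mm apart. To be left as it is: not shifted, pressed down or tipped.
- lid_green: Green lid of the same form, size, axes and origin, laid loosely on a third like tub; also to be left as it is.
Mind the look-alikes: they are no part of the job. There is more than one size of the lid_blue; the job needs the larger. There is more than one size of the lid_green; the job needs the larger.

How it is judged:
On the way:
1. the blue lid is pressed down at one corner or end first (it tips by more than 0.03 rad) (angle between lid_blue's own z axis and vertical above 0.03 rad), for 0.1 s.
At the end, for the whole second after the job is handed in: The blue lid rests on its tub's rim: its centre less than 3 mm above the fully seated height, tilted less than 0.025 rad, within 10 mm of the tub's centre, at rest; the white and green lids are each within 6 mm of where they were and tilted less than 0.03 rad (z of lid_blue in the frame of tub_blue below 0.083 m and angle between lid_blue's own z axis and vertical below 0.025 rad and horizontal distance between lid_blue and tub_blue below 0.01 m and linear speed of lid_blue below 0.02 m/s and distance of each of lid_white, lid_green from where it was at the start of the episode below 0.006 m and angle between each of lid_white, lid_green's own z axis and vertical below 0.03 rad); the robot touches nothing.
It fails at once if the white or the green lid is shifted or pressed down (more than 6 mm) or tipped (more than 0.03 rad) (distance of any of lid_white, lid_green from where it was at the start of the episode above 0.006 m or angle between any of lid_white, lid_green's own z axis and vertical above 0.03 rad).
It also fails if it takes over 48 s, if anything falls off the work surface, if the arm or the gripper's body presses on something with over 40 N, if the wrist force passes 120 N, or if a joint passes its speed limit or range.

### The arm

A 6-joint arm with a two-finger parallel gripper is mounted at the origin on the work surface. World frame = base frame: x ahead of the robot, y to its left, z up, the work surface at z = 0. Lengths are in m, angles in rad, forces in N, time in s.
With the tool pointing down it reaches from about 0.25 to 0.725 m from the base axis. Payload 4 kg.
Tool frame: the origin (TCP) lies midway between the tips of the shut fingers; the grasp point (between the pads) lies 19 mm behind it (bot.grip_point_offset is the distance from the TCP to the grasp point, in m); z points along the fingers, y is the line along which they close (so a half turn about z gives the same grasp; the last joint's range is limited). The gripper opens to 85 mm and grips with 20 to 120 N. Pads are 22 mm wide; open, the fingers measure 114 mm over their backs; the gripper's body (76 mm by 85 mm) begins 54 mm behind the grasp point. The pads swing forward as they close: fully open they stand 13 mm farther back than shut.
Start: joints at [1.217, 0.241, 0.005, 1.335, 0, 1.571], TCP at [0.173, 0.469, 0.231] pointing down, gripper open.
Joint ranges: [-2.72, 2.72], [-1.05, 1.87], [-1.09, 1.28], [-1.99, 2.15], [-1.42, 1.44], [-3.14, 3.14]. Speed limits (rad/s): [2.79, 2.79, 3.14, 3.14, 3.14, 3.14].

### API

Orientations are given as a unit quaternion [x, y, z, w].
In Python, from workcell import bot gives the robot as it stands.
- The arm moves only by the tool step_arm, never from a script. Its argument "targets" is text: rows parted by semicolons, each of 7 numbers parted by spaces: the opening, from -1 (shut) to 1 (fully open), so that 0 is half open, then the shift along the world's x, y, z normalised to -1 to 1, where 1 is 0.5 m, then the turn, a rotation vector about the world's x, y, z normalised to -1 to 1, where 1 is pi/4 rad. In form: gripper x y z wx wy wz; .... A call has 1 to 10 rows; each row is the pose to reach, as a shift and turn from the pose commanded when the call began; what a row does not reach only later rows make up. A row lasts 1/12 s, in which the tool goes at most 41.7 mm and 7.16 degrees, less where a joint would pass 70% of its speed; a pose out of reach is approached as far as the arm can. A call with a number of a shift or a turn outside -1 to 1 is refused whole. A call with a gripper value outside its range is refused whole. The fingers move at their own pace and stop on an object; the grip force is fixed at half the most. Time passes only in rows, so rows that repeat a pose let the fingers close. It gives the time, the measured TCP pose, the force, the opening and the grip force at its end, in the units of the state.
- bot.get_obs(): the state, without advancing time (a new reading comes with each control period).
- bot.camera(name): name is "side" or "top"; returns the picture (420x560x3 uint8, red, green, blue); there is no depth.
- bot.camera_info(name): a dict with "vertical_fov" (degrees; the focal length in pixels is half the picture's height over the tangent of half this angle, whatever the lens; pixels are square), "cx", "cy" (the principal point, pixels), "pose" (4x4, takes a point from camera to world coordinates). Camera axes: x right, y up, looking along -z (the intrinsics and any distortion apply to the point x, -y, -z); pixel columns grow to the right and rows downward; lengths in m; the calibration is good to about 2 mm. A picture is of the moment at which its call begins. camera_info takes no time and is no camera call.
- bot.job_done(): hands the job in; it is judged then, once.
The state is a dict: "clock": time; "joint_pos": joint angles; "joint_vel": joint speeds; "tau": joint torques, N m; "eef_pos": TCP position; "tool_rot": TCP orientation; "ft_force": force on the tool from outside, world axes, zero at the start; "ft_torque": the same for the moment, N m; "grip_width": finger opening in m; "grasp_force": force on a finger pad.
Only numpy, scipy, OpenCV 4.12 (cv2) and the standard library are available. Lean on these libraries where they do the work, as an engineer would, in place of code of your own. Each camera call takes 0.05 s, during which the arm holds its last target. There are 200 camera calls.

## Working session

There is one attempt and no reset: what is moved stays moved. The work goes in short steps, Python scripts to look and compute and a tool call to move; the robot and the scene stay as the last step left them, time stands still between calls to the robot, and variables do not carry over. Pictures are saved under pics/ and viewed, at most 10 in all, crops included, and the job is handed in when it is done.

Besides the shell and the picture viewer there is one more tool, called after "Call:" by a JSON object that holds its "op" and its "data". step_arm: Moves the arm, as the interface text tells. Scaled input: -1 to 1 covers 0.5 m each way for a shift and pi/4 rad each way for a turn. Its arguments: {"type":"object","properties":{"targets":{"type":"string"}},"required":["targets"]}

```bash
mkdir -p pics; ls; python3 - <<'E'
from workcell import bot
import cv2
for n in("top","side"):
    cv2.imwrite(f"pics/{n}0.png",bot.camera(n)[:,:,::-1]); print(n,bot.camera_info(n))
print(bot.get_obs())
E
```

```text
pics
top {'vertical_fov': 50.77558549829997, 'cx': 281.1743001306786, 'cy': 206.61175494307932, 'pose': array([[-0.0165794 ,  0.99174428, -0.12715504,  0.33092359],
       [-0.99983174, -0.01544586,  0.0098956 ,  0.02235356],
       [ 0.00784988,  0.12729771,  0.99183349,  1.14357522],
       [ 0.        ,  0.        ,  0.        ,  1.        ]])}
side {'vertical_fov': 50.989725644041684, 'cx': 278.05500035673356, 'cy': 208.64157764968792, 'pose': array([[ 0.67279554,  0.51259099, -0.53347599, -0.08019941],
       [-0.73978214,  0.45804848, -0.49286304, -0.50029256],
       [-0.00827929,  0.72625206,  0.68737864,  0.82482838],
       [ 0.        ,  0.        ,  0.        ,  1.        ]])}
{'clock': 0.1, 'joint_pos': array([1.21703191e+00, 2.41334999e-01, 3.88817558e-03, 1.33520073e+00,
       8.85501264e-06, 1.57081281e+00]), 'joint_vel': array([ 0.00010693, -0.00200883,  0.0013584 , -0.00158745,  0.00092194,
        0.00134706]), 'tau': array([-4.09700469e-04, -3.73139119e+01,  2.53009361e+01,  1.08779903e-02,
       -8.53818665e-05,  1.78181736e-08]), 'eef_pos': array([0.17302213, 0.46852101, 0.23051445]), 'tool_rot': array([ 1.75969328e-01,  9.84395215e-01, -9.10391179e-04, -1.67222642e-04]), 'ft_force': array([ 0.48167825,  1.34667885, -0.28543743]), 'ft_torque': array([-0.0383809 , -0.03007772, -0.01015033]), 'grasp_force': 0.0, 'grip_width': 0.08543718409962855}
```

View pics/top0.png

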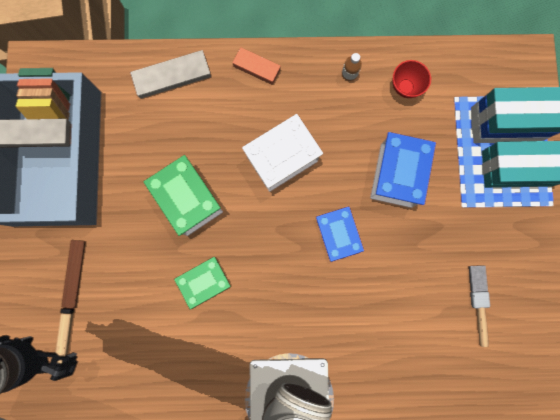

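View pics/side0.png

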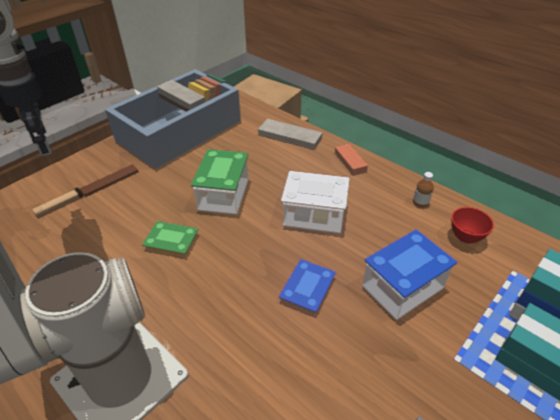

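The top view shows the large blue lid at about (406,168) on the right-hand tub, white at (283,152) and green at (183,195). The small blue lid at (340,234) and the small green lid lie on the bench. In the side view the blue lid is at about (410,262).

```bash
cat > h.py <<'E'
import numpy as np, cv2
from workcell import bot
def ray(n,uv,z):
    i=bot.camera_info(n); f=210/np.tan(np.radians(i["vertical_fov"])/2); T=i["pose"]
    d=T[:3,:3]@np.array([(uv[0]-i["cx"])/f,-(uv[1]-i["cy"])/f,-1.]); o=T[:3,3]
    return (o+d*(z-o[2])/d[2])
def lid(n,z,centre,save=None):
    im=bot.camera(n)
    if save: cv2.imwrite(save,im[:,:,::-1])
    h=cv2.cvtColor(im,cv2.COLOR_RGB2HSV)
    m=cv2.inRange(h,(100,120,90),(125,255,255))
    cs,_=cv2.findContours(m,cv2.RETR_EXTERNAL,cv2.CHAIN_APPROX_NONE)
    c=[c for c in cs if cv2.pointPolygonTest(c,centre,False)>0][0]
    p=np.array([ray(n,q[0],z)[:2] for q in c],np.float32)
    (x,y),(w,hh),a=cv2.minAreaRect(p*1000)
    print(n,"centre",x,y,"size",w,hh,"angle",a)
    r=np.zeros_like(m); cv2.drawContours(r,[c],-1,255,-1)
    r=cv2.erode(r,np.ones((5,5)))
    s=cv2.inRange(h,(95,60,0),(125,185,255))&r
    k,_,st,ce=cv2.connectedComponentsWithStats(s)
    for j in range(1,k):
        if st[j,4]>25: print(" spot",st[j,4],ce[j].round(1),(ray(n,ce[j],z)*1000).round(1))
    return p
if __name__=="__main__":
    lid("top",.095,(406,150)); lid("side",.095,(410,262))
E
python3 h.py
```

```text
top centre 555.4968872070312 -290.715087890625 size 118.13321685791016 158.57431030273438 angle 76.59986114501953
 spot 2601 [405.4 168.1] [ 554.6 -290.4   95. ]
side centre 554.6272583007812 -296.57196044921875 size 118.40412139892578 157.89732360839844 angle 76.24385833740234
 spot 2572 [410.2 262.4] [ 550.3 -298.8   95. ]
```

Call:
{"op": "step_arm", "data": {"targets": "-1 0.446 -0.74 0 0 0 0;-1 0.446 -0.74 0 0 0 0;-1 0.446 -0.74 0 0 0 0;-1 0.446 -0.74 0 0 0 0;-1 0.446 -0.74 0 0 0 0;-1 0.446 -0.74 0 0 0 0;-1 0.446 -0.74 0 0 0 0;-1 0.446 -0.74 0 0 0 0;-1 0.446 -0.74 0 0 0 0;-1 0.446 -0.74 0 0 0 0"}}

```text
clock: 1.03
eef_pos: [0.3888, 0.1102, 0.2315]
tool_rot: [0.176, 0.984, 0.0, 0.0]
ft_force: [1.3, 0.6, -1.1]
grip_width: 0.0002
grasp_force: 0.0
```

Call:
{"op": "step_arm", "data": {"targets": "-1 0.462 -0.76 0 0 0 0;-1 0.462 -0.76 0 0 0 0;-1 0.462 -0.76 0 0 0 0;-1 0.462 -0.76 0 0 0 0;-1 0.462 -0.76 0 0 0 0;-1 0.462 -0.76 0 0 0 0;-1 0.462 -0.76 0 0 0 0;-1 0.462 -0.76 0 0 0 0;-1 0.462 -0.76 0 0 0 0;-1 0.462 -0.76 0 0 0 0"}}

```text
clock: 1.87
eef_pos: [0.6052, -0.2458, 0.2309]
tool_rot: [0.176, 0.984, 0.0, -0.0]
ft_force: [0.9, -0.1, 0.0]
grip_width: 0.0002
grasp_force: 0.0
```

Call:
{"op": "step_arm", "data": {"targets": "-1 0.028 -0.036 -0.22 0 0 0;-1 0.028 -0.036 -0.22 0 0 0;-1 0.028 -0.036 -0.22 0 0 0;-1 0.028 -0.036 -0.22 0 0 0;-1 0.028 -0.036 -0.22 0 0 0;-1 0.028 -0.036 -0.22 0 0 0"}}

```text
clock: 2.37
eef_pos: [0.6195, -0.2619, 0.1232]
tool_rot: [0.176, 0.984, -0.0, 0.001]
ft_force: [-0.4, 0.3, 0.7]
grip_width: 0.0006
grasp_force: 0.0
```

```bash
python3 - <<'E'
from workcell import bot
import cv2,numpy as np
a=bot.camera("top")[90:250,320:500,::-1];b=bot.camera("side")[180:340,330:510,::-1]
cv2.imwrite("pics/c1.png",cv2.resize(np.hstack([a,b]),None,fx=2.2,fy=2.2,interpolation=2)); o=bot.get_obs();print(o["eef_pos"],o["ft_force"])
E
```

```text
[ 0.62044295 -0.26205206  0.12493885] [ 0.3427771  -0.08700467 -0.98227563]
```

View pics/c1.png

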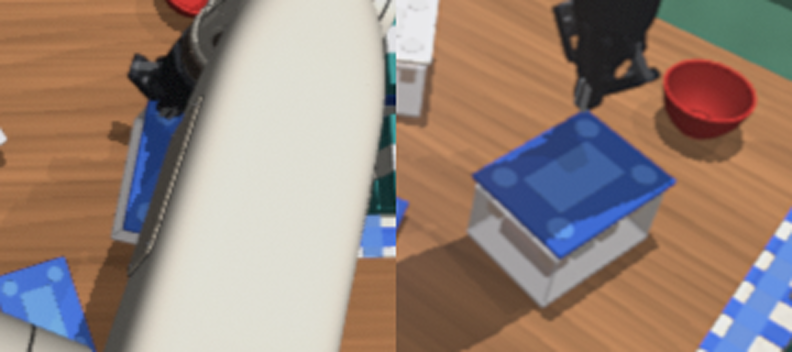

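The side crop shows the shut fingertip at about (583,100), just behind and above the far spot at (588,128). The other spots are at (504,177), (644,175) and (561,231).

```bash
python3 - <<'E'
from h import ray
for (x,y),z in [((583,104),.125),((588,128),.095),((504,177),.095),((644,175),.095),((561,231),.095)]:
    print((ray("side",(330+(x-396)/2.2,180+y/2.2),z)*1000).round(1))
E
```

```text
[ 620.  -263.9  125. ]
[ 623.  -274.8   95. ]
[ 511.  -246.7   95. ]
[ 603.8 -346.4   95. ]
[ 491.1 -321.2   95. ]
```

Call:
{"op": "step_arm", "data": {"targets": "-1 0.002 -0.02 -0.03 0 0 0;-1 0.002 -0.02 -0.044 0 0 0;-1 0.002 -0.02 -0.05 0 0 0;-1 0.002 -0.02 -0.056 0 0 0;-1 0.002 -0.02 -0.06 0 0 0;-1 0.002 -0.02 -0.064 0 0 0;-1 0.002 -0.02 -0.068 0 0 0"}}

```text
clock: 3.05
eef_pos: [0.6212, -0.2705, 0.0905]
tool_rot: [0.175, 0.984, 0.001, 0.002]
ft_force: [-1.8, 5.3, 13.8]
grip_width: 0.0002
grasp_force: 7.0
```

Call:
{"op": "step_arm", "data": {"targets": "-1 0 0 -0.003 0 0 0;-1 0 0 -0.006 0 0 0;-1 0 0 -0.008 0 0 0;-1 0 0 -0.01 0 0 0;-1 0 0 -0.01 0 0 0"}}

```text
clock: 3.47
eef_pos: [0.6218, -0.2705, 0.089]
tool_rot: [0.175, 0.985, 0.001, 0.004]
ft_force: [-5.4, 6.1, 24.0]
grip_width: 0.0001
grasp_force: 11.8
```

Call:
{"op": "step_arm", "data": {"targets": "-1 0 0 0.06 0 0 0;-1 -0.02 -0.074 0.07 0 0 0;-1 -0.036 -0.146 0.06 0 0 0;-1 -0.036 -0.146 0.03 0 0 0;-1 -0.036 -0.146 0.018 0 0 0;-1 -0.036 -0.146 0.012 0 0 0;-1 -0.036 -0.146 0.008 0 0 0;-1 -0.036 -0.146 0.004 0 0 0;-1 -0.036 -0.146 0 0 0 0;-1 -0.036 -0.146 0 0 0 0"}}

```text
clock: 4.3
eef_pos: [0.6023, -0.347, 0.0885]
tool_rot: [0.176, 0.984, -0.003, 0.002]
ft_force: [-6.4, -3.8, 21.2]
grip_width: -0.0002
grasp_force: 10.2
```

Call:
{"op": "step_arm", "data": {"targets": "-1 0 0 0.07 0 0 0;-1 -0.07 0.016 0.08 0 0 0;-1 -0.14 0.032 0.08 0 0 0;-1 -0.224 0.052 0.08 0 0 0;-1 -0.224 0.052 0.045 0 0 0;-1 -0.224 0.052 0.03 0 0 0;-1 -0.224 0.052 0.02 0 0 0;-1 -0.224 0.052 0.012 0 0 0;-1 -0.224 0.052 0.006 0 0 0;-1 -0.224 0.052 0 0 0 0"}}

```text
clock: 5.13
eef_pos: [0.4901, -0.3193, 0.0875]
tool_rot: [0.175, 0.984, -0.001, 0.0]
ft_force: [-19.1, 6.8, 49.0]
grip_width: -0.0001
grasp_force: 24.0
```

Call:
{"op": "step_arm", "data": {"targets": "-1 0 0 0 0 0 0;-1 0 0 -0.004 0 0 0"}}

```text
clock: 5.3
eef_pos: [0.4902, -0.3194, 0.0874]
tool_rot: [0.176, 0.984, -0.002, 0.001]
ft_force: [-20.8, 7.7, 51.7]
grip_width: 0.0002
grasp_force: 25.8
```

Call:
{"op": "step_arm", "data": {"targets": "-1 0 0 0.07 0 0 0;-1 0.02 0.074 0.085 0 0 0;-1 0.038 0.146 0.07 0 0 0;-1 0.038 0.146 0.045 0 0 0;-1 0.038 0.146 0.03 0 0 0;-1 0.038 0.146 0.02 0 0 0;-1 0.038 0.146 0.014 0 0 0;-1 0.038 0.146 0.01 0 0 0;-1 0.038 0.146 0.006 0 0 0;-1 0.038 0.146 0.006 0 0 0"}}

```text
clock: 6.13
eef_pos: [0.5097, -0.2443, 0.0878]
tool_rot: [0.176, 0.984, 0.002, 0.001]
ft_force: [-8.7, 11.7, 29.6]
grip_width: 0.0
grasp_force: 14.9
```

Call:
{"op": "step_arm", "data": {"targets": "-1 0 0 0.07 0 0 0;-1 0.07 -0.018 0.08 0 0 0;-1 0.14 -0.036 0.08 0 0 0;-1 0.224 -0.054 0.08 0 0 0;-1 0.224 -0.054 0.045 0 0 0;-1 0.224 -0.054 0.03 0 0 0;-1 0.224 -0.054 0.02 0 0 0;-1 0.224 -0.054 0.01 0 0 0;-1 0.224 -0.054 0.004 0 0 0;-1 0.224 -0.054 0 0 0 0"}}

```text
clock: 6.97
eef_pos: [0.6196, -0.273, 0.0879]
tool_rot: [0.176, 0.984, -0.0, 0.001]
ft_force: [-7.9, 4.2, 24.4]
grip_width: -0.0002
grasp_force: 12.2
```

Call:
{"op": "step_arm", "data": {"targets": "-1 0 0 0.06 0 0 0;-1 -0.02 -0.074 0.07 0 0 0;-1 -0.036 -0.146 0.06 0 0 0;-1 -0.036 -0.146 0.03 0 0 0;-1 -0.036 -0.146 0.018 0 0 0;-1 -0.036 -0.146 0.012 0 0 0;-1 -0.036 -0.146 0.006 0 0 0;-1 -0.036 -0.146 0.002 0 0 0;-1 -0.036 -0.146 0 0 0 0;-1 -0.036 -0.146 0 0 0 0"}}

```text
clock: 7.8
eef_pos: [0.6014, -0.3457, 0.088]
tool_rot: [0.176, 0.984, -0.002, -0.0]
ft_force: [-8.6, -0.8, 15.4]
grip_width: 0.0002
grasp_force: 7.7
```

Call:
{"op": "step_arm", "data": {"targets": "-1 0 0 0.08 0 0 0;-1 0 0 0.16 0 0 0;-1 0 0 0.24 0 0 0;-1 -0.08 0.08 0.28 0 0 0;-1 -0.14 0.14 0.28 0 0 0;-1 -0.2 0.2 0.28 0 0 0;-1 -0.26 0.26 0.28 0 0 0;-1 -0.3 0.32 0.28 0 0 0;-1 -0.36 0.38 0.28 0 0 0;-1 -0.36 0.4 0.28 0 0 0"}}

```text
clock: 8.63
eef_pos: [0.4179, -0.1421, 0.2233]
tool_rot: [0.175, 0.985, 0.001, -0.002]
ft_force: [0.6, 0.8, -0.6]
grip_width: 0.0007
grasp_force: 0.0
```

Call:
{"op": "step_arm", "data": {"targets": "-1 0 0.07 0 0 0 0;-1 0 0.14 0 0 0 0;-1 0 0.21 0 0 0 0;-1 0 0.28 0 0 0 0;-1 0 0.35 0 0 0 0;-1 0 0.42 0 0 0 0;-1 0 0.49 0 0 0 0;-1 0 0.54 0 0 0 0;-1 0 0.54 0 0 0 0"}}

```text
clock: 9.38
eef_pos: [0.4216, 0.1288, 0.2236]
tool_rot: [0.172, 0.985, 0.001, -0.0]
ft_force: [0.5, 0.4, 0.4]
grip_width: 0.0003
grasp_force: 0.0
```

```bash
python3 - <<'E'
from h import *
import h
lid("top",.088,(406,150)); lid("side",.088,(410,265))
b=bot.camera("side")[200:340,330:490,::-1]
cv2.imwrite("pics/c2.png",cv2.resize(b,None,fx=4,fy=4,interpolation=2)); print(bot.get_obs()["ft_force"])
E
```

```text
top centre 559.617431640625 -288.8757629394531 size 117.8636703491211 158.43186950683594 angle 77.79517364501953
 spot 2567 [403.8 167.2] [ 558.5 -288.7   88. ]
side centre 558.3172607421875 -295.1865234375 size 117.81965637207031 158.2474365234375 angle 77.64579772949219
 spot 2527 [409.7 263.1] [ 554. -297.   88.]
[-0.61048212 -0.82888871  0.48012522]
```

View pics/c2.png

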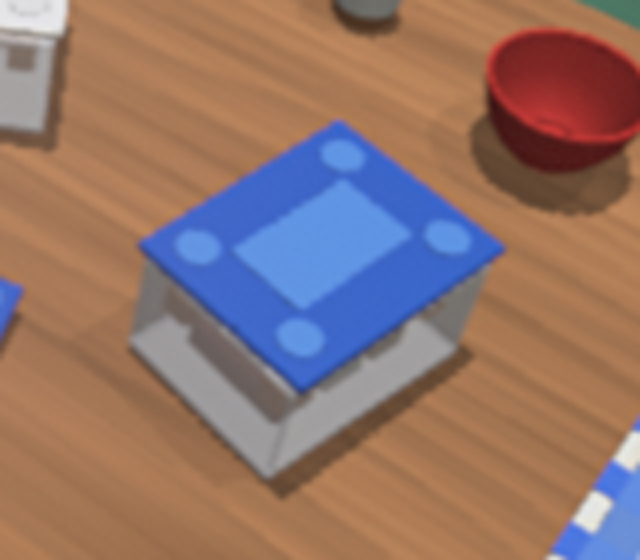

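The crop shows the lid flush on its tub, with no orange band, and its outline fits a level plate at 88 mm in both views. Every corner stopped at about 88 mm and the arm is clear, so I'm handing in.

```bash
python3 -c "
from workcell import bot
print(bot.job_done())"
```

```text
the job is handed in; nothing more can be done
None
```

The blue lid is pressed home at all four corners and looks level on its tub's rim, the white and green lids were not touched, and the job is handed in (the call gave no verdict).

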